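# Tip a USB stick out of its pocket and hand it over with the papers

## Task

Get the USB stick (the long one, not the two short receivers) out of its snug pocket in the grey tray: press its plug end down into the thumb well until it tips over and stays standing with its other end up, then pluck it by that raised end. Lay it flat on the bare paper in the blue letter tray, beside the phone, without dropping it from a height, and leave everything else as it is.

Things in the scene. Friction and masses are not known exactly. Their poses are not given: they have to be found in the camera images.
- pocket_tray: Grey tray fixed on the desk, 80 (x) x 154 (y) x 34 mm; origin under its middle, z up, -x side roughly to the robot. Three equal pockets along its x, centred at y = -46, 0, +46 mm. For x = 0 to 31 mm a pocket is a flat shelf 26 mm above the desk and 21 mm wide: parts in it are flush with the rim. For x = 0 to -40 mm it is a thumb well.
- usb_stick: Dark USB stick, 18 (x) x 54 (y) x 8 mm (z), 20 g, bare metal plug at its -y end; origin mid underside. In one of the pockets, its +y along the tray's +x: the plug end hangs 25 mm out over the thumb well, its middle only 2 mm behind the edge.
- stick_mid (a point): The middle of the stick's volume, 4 mm above its underside. Pressed down at the plug end by over some 30 degrees, the stick tips over the edge and stays leaning on the 50 degree slope, its other end about 14 mm above the rim.
- receiver_a: Short black USB receiver with a metal plug, 18.5 x 32 x 8 mm, lying in another pocket; its origin is not its middle, which lies 12 mm away along its own -y, over the shelf. To be left there.
- receiver_b: A second receiver like it, in the remaining pocket. To be left there.
- blue_tray: Blue letter tray, 330 (its x) x 255 (its y) x 60 mm, fixed; origin under its middle on the desk, z up. Printed papers in it form a level surface 34 mm above the desk, 300 x 218 mm, centred. Walls 4 mm thick and 60 mm high at -x and both y sides, 23 mm at +x.
- smartphone_b: Black smartphone, 148 (its x) x 72 (its y) x 8 mm, origin at the middle of its underside, lying on the papers in the half of the blue tray that is farther along the tray's +x; the nearer half of the papers is bare. To be left there.
- pen_blue: Blue pen, 142 mm long along its x, 10 mm thick, lying on the desk between the two trays; to be left there.
- stamp_c: Black office stamp, 35 x 49 x 85 mm, standing on the desk behind the grey tray; to be left there.
- sticky_notes: Pad of sticky notes, 76 x 76 x 8 mm, on the desk; to be left there.
- calculator: Pocket calculator, 125 x 78 x 14 mm, on the desk at the front left; to be left there.
- well_edge (a point): Edge between shelf and thumb well of the middle pocket: 26 mm above the tray's origin. From here each well, 32 mm wide, falls along the tray's -x at 50 degrees to x = -18 mm, then is level, 4 mm above the desk; at the front (x = -40) only a 12 mm high lip closes it.

How it is judged (in metres and radians):
On the way, in this order (a step that is already met when the one before it is completed fails the run):
1. the USB stick stands tipped in its pocket (35 degrees or more, free end up), touched by no finger (angle between usb_stick's own z axis and vertical above 0.61 rad and angle between usb_stick's own y axis and vertical below 1.2 rad and z of stick_mid in the frame of pocket_tray below 0.042 m and x of stick_mid in the frame of pocket_tray between -0.03 and 0.02 m and contact force between the fingers and usb_stick below 0.1 N), for 0.2 s.
2. the USB stick is held clear above the tray (height (world z) of stick_mid above 0.075 m and contact force between the fingers and usb_stick above 0.3 N), for 0.1 s.
At the end, for the whole second after the job is handed in: The USB stick rests on the papers in the blue tray (middle over the papers and under 41 mm above the tray's underside, so not on the phone), flat within 0.15 rad, either face up; both receivers within 10 mm of their starts, the phone within 30 mm (x of stick_mid in the frame of blue_tray between -0.15 and 0.15 m and y of stick_mid in the frame of blue_tray between -0.109 and 0.109 m and z of stick_mid in the frame of blue_tray between 0.034 and 0.041 m and (angle between usb_stick's own z axis and vertical below 0.15 rad or angle between usb_stick's own z axis and vertical above 2.99 rad) and linear speed of usb_stick below 0.02 m/s and distance of each of receiver_a, receiver_b from where it was at the start of the episode below 0.01 m and distance of smartphone_b from where it was at the start of the episode below 0.03 m); the robot touches nothing.
It fails at once if the USB stick is let go in the air, its middle more than 100 mm above the desk (some 65 mm above the papers) (height (world z) of stick_mid above 0.1 m and contact force between the fingers and usb_stick below 0.02 N).
It fails at once if the pen, the stamp, the notes or the calculator is pushed more than 30 mm from its place (distance of any of pen_blue, stamp_c, sticky_notes, calculator from where it was at the start of the episode above 0.03 m).
It fails at once if a receiver is pulled out of its pocket (distance of any of receiver_a, receiver_b from where it was at the start of the episode above 0.03 m).
It also fails if it takes over 51 s, if anything falls off the work surface, if the arm or the gripper's body presses on something with over 40 N, if the wrist force passes 120 N, or if a joint passes its speed limit or range.

## Robot

A 7-joint arm with a two-finger parallel gripper is mounted at the origin on a cart in front of the work surface, level with it; the furniture and walls round the work are solid. World frame = base frame: x ahead of the robot, y to its left, z up, the work surface at z = 0. Lengths are in mm, angles in rad, forces in N, time in s.
With the tool pointing down it reaches from about 400 to 875 mm from the base axis. Payload 4.4 kg.
Tool frame: the origin (TCP) lies at the very end of the fingers, on their centre line; the grasp point (between the pads) lies 19 mm behind it; y points along the fingers, x is the direction in which the jaws open and shut, and the axes are right-handed (so a half turn about y gives the same grasp; the last joint's range is limited). The gripper opens to 85 mm and grips with 20 to 120 N. Pads are 22 mm wide; open, the fingers measure 114 mm over their backs; the gripper's body (76 mm by 85 mm) begins 54 mm behind the grasp point. The pads swing forward as they close: fully open they stand 13 mm farther back than shut.
Start: joints at [-1.385, 0.628, 0.038, 1.517, -0.027, 0.996, -0.02], TCP at [161.921, 629.523, 231.313] pointing down, gripper open.
Joint ranges: [-3.06, 3.06], [-0.37, 2.12], [-1.25, 1.32], [0.18, 2.47], [-1.1, 4.24], [0.23, 1.98], [-2.94, 2.94]. Speed limits (rad/s): [2.57, 2.57, 3.14, 3.14, 3.14, 3.14, 3.14].

## Interface

Orientations are given as a unit quaternion [x, y, z, w].
In Python, from bench import robot, jaws, solver, imaging gives the robot as it stands. Calls block until the motion is done:
- robot.reach(position, orientation): joint-space move of the TCP to a pose.
- robot.line_to(position, attitude=None, max_speed=150, threshold=None): straight line of the TCP; attitude=None keeps the orientation; max_speed is the mean speed in mm/s. With threshold (N) it stops when the force on the tool has changed by that much, and returns True; else False.
- robot.move_joints(angles): joint-space move.
- jaws.let_go() and jaws.gripper_close(f_grip=None): open the fingers fully, or close them until they stop; f_grip is the grip in N (None keeps the last).
- robot.sleep(seconds).
- solver.ik(position, orientation): joint angles nearest the present ones, or None.
- robot.state(): the state.
- imaging.capture(name): name is "scene" or "top" or "wrist"; returns the picture (400x640x3 uint8, blue, green, red); there is no depth.
- imaging.camera_info(name): a dict with "fx", "fy", "cx", "cy" (pixels), "rvec" (rotation vector, rad) and "tvec" (3), from world to camera coordinates, as OpenCV has them. Camera axes: x right, y down, z forward; pixel columns grow to the right and rows downward; lengths in mm; the calibration is good to about 2 mm. A picture is of the moment at which its call begins: read the wrist's pose just before it. camera_info takes no time and is no camera call; for the wrist camera it gives the pose at the moment of the call.
A pose or a line that the arm cannot do raises robot.PlanningError and nothing moves.
- robot.hand_in(): hands the job in, once; it reports no verdict.
The state is a dict: "clock": time; "q": joint angles; "qvel": joint speeds; "joint_efforts": joint torques, N m; "position": TCP position; "orientation": TCP orientation; "wrist_force": force on the tool from outside, world axes, zero at the start; "torque": the same for the moment, N m; "finger_gap": opening from 0.0 (shut) to 1.0 (fully open).
Only numpy, scipy, OpenCV 4.12 (cv2) and the standard library are available. Lean on these libraries where they do the work, as an engineer would, in place of code of your own. Each camera call takes 0.05 s, during which the arm holds its last target. There are 200 camera calls.

## Working session

There is one attempt and no reset: what is moved stays moved. The work goes in short steps, each a Python script; the robot and the scene stay as the last script left them, time stands still between calls to the robot, and variables do not carry over. Pictures are saved under pics/ and viewed, about 8 in all and at most 12, crops included, and the job is handed in when it is done.

```bash
mkdir -p pics; ls
python3 - <<'E'
from bench import robot, imaging
import cv2,numpy as np
for n in("top","scene"):
    im=imaging.capture(n);cv2.imwrite(f"pics/{n}0.png",im)
    i=imaging.camera_info(n);print(n,i)
    R=cv2.Rodrigues(np.array(i['rvec'],float))[0];print(-R.T@np.array(i['tvec']).ravel())
s=robot.state();print(s['clock'],s['position'],s['orientation'],s['finger_gap'])
E
```

```text
pics
top {'fx': 404.825052532802, 'fy': 404.825052532802, 'cx': 316.2200661034918, 'cy': 205.3118132893667, 'rvec': array([ 2.17186955, -2.14622093,  0.07168656]), 'tvec': array([ 63.2558429 , 556.83645274, 940.45046319])}
[464.47136643  41.69286996 990.47628181]
scene {'fx': 433.1757096100587, 'fy': 433.1757096100587, 'cx': 320.1533723282855, 'cy': 199.58761833577927, 'rvec': array([ 2.16018402, -0.79184269,  0.39034004]), 'tvec': array([-374.86892688,  275.95999447,  799.09488803])}
[  -7.8795295  -565.51525825  731.68550393]
0.1 [161.77132272 628.98336512 230.48741405] [ 0.55919567  0.43278725 -0.43372268 -0.5584622 ] 0.9993802425250483
```

View pics/top0.png

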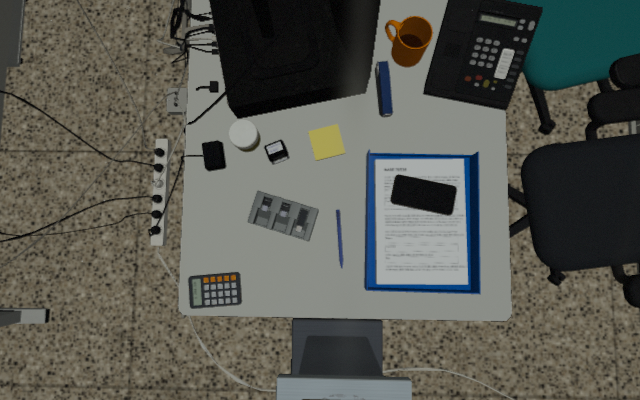

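View pics/scene0.png

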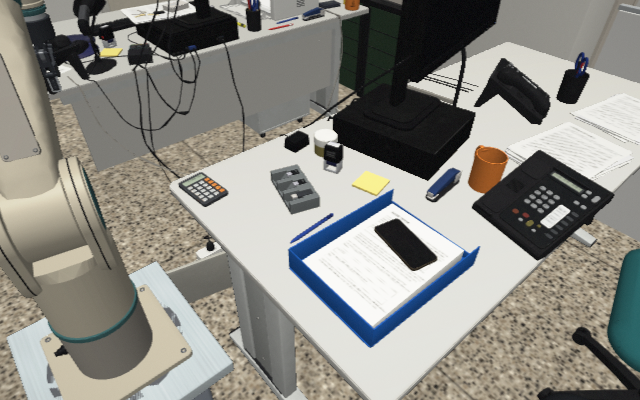

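The top view (up = world +x, left = +y) shows the grey tray around (284,215), the pen at (339,238), and the blue tray at (423,222) with the phone at (423,195). The stick seems to be in the right pocket near (302,218). Next I'll measure and zoom in.

```bash
cat > h.py <<'E'
from bench import robot, jaws, solver, imaging
import cv2, numpy as np
from scipy.spatial.transform import Rotation as Ro
def ray(i,uv,z):
    """cast pixels onto the world plane at height z"""
    R=cv2.Rodrigues(np.array(i['rvec'],float))[0]; t=np.array(i['tvec'],float).ravel()
    uv=np.atleast_2d(np.array(uv,float)); c=-R.T@t
    d=np.c_[(uv[:,0]-i['cx'])/i['fx'],(uv[:,1]-i['cy'])/i['fy'],np.ones(len(uv))]@R
    return c+d*((z-c[2])/d[:,2])[:,None]
def proj(i,P):
    K=np.array([[i['fx'],0,i['cx']],[0,i['fy'],i['cy']],[0,0,1]])
    return cv2.projectPoints(np.atleast_2d(np.array(P,float)),np.array(i['rvec'],float),np.array(i['tvec'],float),K,None)[0][:,0]
def quat(ang):
    """tool y down; jaw (x) axis in the world xy plane at angle ang"""
    x=np.array([np.cos(ang),np.sin(ang),0]);y=np.array([0,0,-1.])
    return Ro.from_matrix(np.c_[x,y,np.cross(x,y)]).as_quat()
E
python3 - <<'E'
from h import *
im=cv2.imread('pics/top0.png');i=imaging.camera_info('top')
hsv=cv2.cvtColor(im,cv2.COLOR_BGR2HSV)
def rect(m,box,z,name):
    M=np.zeros_like(m);x0,y0,x1,y1=box;M[y0:y1,x0:x1]=m[y0:y1,x0:x1]
    cs=max(cv2.findContours(M,0,2)[0],key=cv2.contourArea)
    P=ray(i,cs[:,0],z)[:,:2].astype(np.float32)
    r=cv2.minAreaRect(P);print(name,np.round(r[0],1),np.round(r[1],1),round(r[2],1),'corners',np.round(cv2.boxPoints(r)).tolist())
g=((hsv[...,2]<150)).astype(np.uint8)*255
rect(g,(240,180,325,245),34,'tray')
rect(g,(385,170,462,218),40,'phone')
rect(((hsv[...,1]>100)&(abs(hsv[...,0].astype(int)-110)<15)).astype(np.uint8)*255,(360,145,485,296),60,'blue')
rect(((hsv[...,1]>80)&(abs(hsv[...,0].astype(int)-112)<18)).astype(np.uint8)*255,(328,200,350,272),8,'pen')
cv2.imwrite('pics/top_crop.png',cv2.resize(im[180:250,240:330],None,fx=8,fy=8,interpolation=cv2.INTER_CUBIC))
print(hsv[200,262],hsv[215,252],Ro.from_quat(robot.state()['orientation']).as_matrix().round(2))
E
```

```text
tray [539.2 151.9] [153.  201.7] 0.7 corners [[462.0, 252.0], [464.0, 50.0], [617.0, 52.0], [615.0, 254.0]]
phone [ 582.6 -179.7] [153.9  86.8] 80.1 corners [[527.0, -248.0], [612.0, -263.0], [639.0, -111.0], [553.0, -96.0]]
blue [ 521.1 -172.8] [257.9 322.6] 89.3 corners [[358.0, -300.0], [681.0, -304.0], [684.0, -46.0], [361.0, -42.0]]
pen [478.5  13.7] [137.7   7. ] 4.4 corners [[410.0, 12.0], [410.0, 5.0], [547.0, 15.0], [547.0, 22.0]]
[78 17 77] [78 13 99] [[ 0.25 -0.   -0.97]
 [ 0.97 -0.    0.25]
 [-0.   -1.   -0.  ]]
```

View pics/top_crop.png

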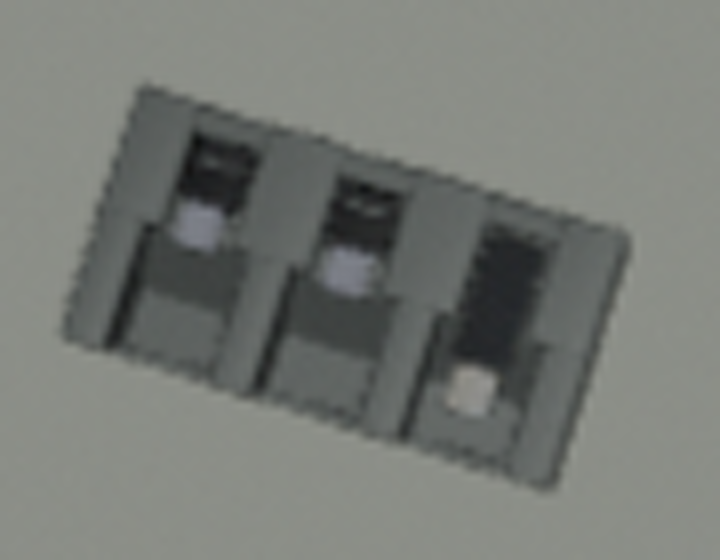

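The stick, dark with a light plug, is in the right pocket (tray y = -46); the receivers are in the other two. Tray corners in the crop are (146,88), (630,235), (552,490) and (65,340). I'll turn those into a pose and go above it for a close look.

Run:
```python
from h import *
i=imaging.camera_info('top')
c=np.array([[146,88],[630,235],[552,490],[65,340]],float)/8-.44+[240,180]
# rear corners/front corners seen at rim z=34 
P=ray(i,c,34)[:,:2];print(P.round(1).tolist())
print('sides',[round(float(np.linalg.norm(P[a]-P[b])),1) for a,b in((0,1),(1,2),(2,3),(3,0))])
v=(P[0]-P[1])+(P[3]-P[2]);yaw=np.arctan2(v[1],v[0])-np.pi/2;o=P.mean(0)
print('tray',o,yaw)
R=np.array([[np.cos(yaw),-np.sin(yaw)],[np.sin(yaw),np.cos(yaw)]])
w=lambda x,y:o+R@[x,y]
plug=ray(i,[[470/8-.44+240,390/8-.44+180]],33)[0,:2];print('plug seen in tray frame',R.T@(plug-o))
t=w(-30,-46)
best=None
for a in(yaw,yaw+np.pi):
    q=solver.ik([*t,170],quat(a));print(a,q)
    if q is not None and (best is None or abs(q[6])<best[0]):best=(abs(q[6]),a)
a=best[1];robot.reach([*t,170],quat(a))
jaws.gripper_close(20)
s=robot.state();print(s['clock'],s['position'],s['finger_gap'],s['wrist_force'])
wi=imaging.camera_info('wrist');im=imaging.capture('wrist');cv2.imwrite('pics/w1.png',im)
np.savez('w1.npz',**{k:np.array(v) for k,v in wi.items()})
np.savez('tray.npz',o=o,yaw=yaw,a=a)
Rw=cv2.Rodrigues(wi['rvec'])[0];print('cam at',-Rw.T@wi['tvec'],'fwd',Rw[2])
for x,y in((40,-77),(-40,-77),(0,-46),(0,0)):print(x,y,proj(wi,[[*w(x,y),34]])[0])
```

```text
[[589.4, 209.9], [546.8, 64.6], [471.2, 86.6], [513.7, 232.1]]
sides [151.4, 78.8, 151.5, 78.8]
tray [530.29455763 148.30037968] -0.2845767729408397
plug seen in tray frame [-18.34078807 -43.82602945]
-0.2845767729408397 [-0.59217412  0.54603555  0.45581025  1.99948984 -0.37342314  0.67720202
 -0.18365693]
2.8570158806489534 [-0.05535863  0.52200097 -0.32737229  1.98444923  0.25949383  0.67494799
  2.31100097]
3.0667 [488.5761664  112.55889225 170.00805762] -0.0015576052521106352 [ 0.59947445 -0.31319898 -0.03773624]
cam at [507.85392282 176.05928867 313.03699741] fwd [-0.07404827 -0.25747826 -0.96344268]
40 -77 [403.88043928 216.19235431]
-40 -77 [310.65576208 216.04938051]
0 -46 [358.32295752 180.94826834]
0 0 [359.99366192 124.83180288]
```

View pics/w1.png

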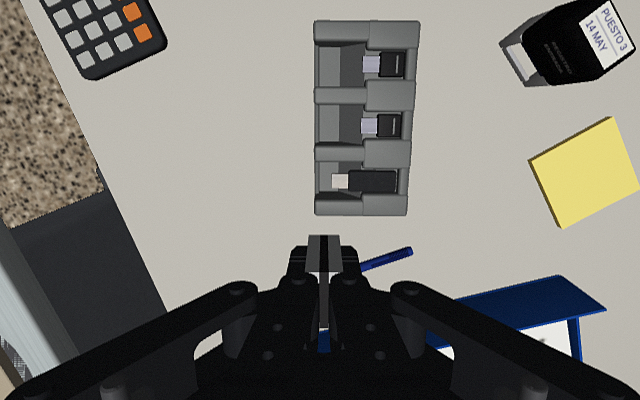

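The wrist view shows the stick in the pocket nearest the gripper: its plug tip at about (332,181) and its rear at about (397,181). The receivers sit at (380,64) and (380,126), and the shut fingertips span u = 308 to 342 at v = 236. I'll use these to refine tray x.

Run:
```python
from h import *
wi=dict(np.load('w1.npz'));T=np.load('tray.npz');o,yaw=T['o'],float(T['yaw'])
R=np.array([[np.cos(yaw),-np.sin(yaw)],[np.sin(yaw),np.cos(yaw)]])
f=lambda uv,z:((ray(wi,uv,z)[:,:2]-o)@R).round(1).tolist()
im=cv2.imread('pics/w1.png');g=cv2.cvtColor(im,cv2.COLOR_BGR2GRAY)
print('row181',g[181,308:414].tolist())
print('col375',g[150:218,375].tolist())
print('plugtip,rear',f([[332,181],[397,181]],33))
print('corner rim',f([[407,215],[314,215],[315,20],[419,22]],34))
print('sides',f([[375,171],[375,192]],34))
print('finger tips',f([[308,236],[342,236]],170),'tcp px',proj(wi,[[488.6,112.6,170]]))
```

```text
row181 [189, 187, 187, 189, 193, 195, 148, 74, 106, 106, 82, 94, 126, 125, 123, 123, 121, 126, 121, 122, 121, 120, 120, 112, 200, 195, 190, 188, 189, 186, 192, 192, 191, 187, 189, 187, 188, 192, 195, 215, 49, 29, 38, 43, 42, 39, 40, 38, 39, 38, 39, 40, 43, 40, 42, 39, 42, 43, 38, 39, 37, 42, 44, 41, 41, 41, 39, 39, 37, 39, 40, 39, 41, 36, 42, 43, 39, 40, 37, 38, 38, 38, 41, 40, 40, 39, 35, 42, 95, 21, 46, 83, 106, 129, 120, 115, 105, 105, 95, 83, 113, 202, 192, 191, 189, 187]
col375 [125, 125, 124, 127, 127, 121, 126, 122, 120, 123, 125, 123, 120, 124, 122, 125, 126, 104, 78, 67, 37, 18, 40, 43, 46, 44, 45, 44, 40, 38, 39, 39, 39, 37, 40, 40, 39, 40, 39, 38, 42, 35, 31, 41, 69, 90, 116, 129, 124, 121, 122, 126, 123, 123, 124, 119, 118, 119, 115, 113, 113, 113, 112, 112, 107, 86, 165, 194]
plugtip,rear [[-21.9, -46.3], [32.5, -46.2]]
corner rim [[42.6, -75.9], [-37.1, -76.0], [-35.5, 76.1], [41.4, 74.9]]
sides [[13.6, -37.5], [14.3, -55.5]]
finger tips [[-36.1, -39.0], [-20.9, -39.0]] tcp px [[321.5706335  250.38148157]]
```

Run:
```python
from h import *
T=np.load('tray.npz');o,yaw,a=T['o'],float(T['yaw']),float(T['a'])
R=np.array([[np.cos(yaw),-np.sin(yaw)],[np.sin(yaw),np.cos(yaw)]])
o=o+R@[2.9,0];np.savez('tray.npz',o=o,yaw=yaw,a=a)
t=o+R@[-24,-46.3]
robot.line_to([*t,60],quat(a),150)
hit=robot.line_to([*t,19],None,30,threshold=15)
s=robot.state();print(hit,s['clock'],s['position'],s['wrist_force'])
robot.sleep(.2)
robot.line_to([*t,60],None,60);robot.sleep(.3)
robot.line_to([*(o+R@[-35,-75]),150],None,200)
jaws.let_go()
s=robot.state();print(s['clock'],s['position'])
wi=imaging.camera_info('wrist');im=imaging.capture('wrist');cv2.imwrite('pics/w2.png',im)
np.savez('w2.npz',**{k:np.array(v) for k,v in wi.items()})
sc=imaging.capture('scene');cv2.imwrite('pics/s2.png',sc);cv2.imwrite('pics/s2c.png',cv2.resize(sc[150:230,250:350],None,fx=6,fy=6,interpolation=2))
```

```text
False 5.5167 [496.81762017 109.81087245  19.26755321] [-1.78282437 -0.84233919  4.84536348]
8.2583 [478.47299973  85.30660282 150.02579519]
```

View pics/w2.png

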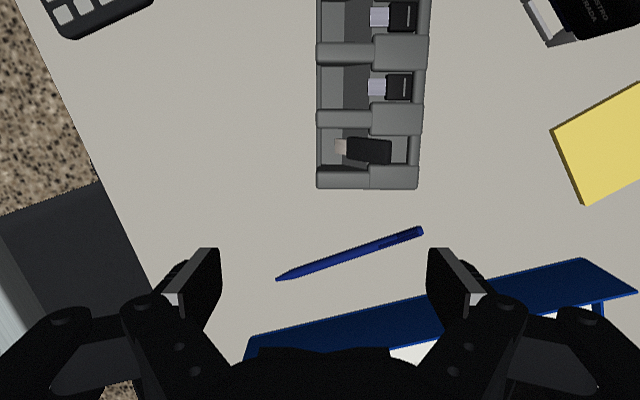

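The stick is tipped. Its plug is down in the well at (340,146) and its raised end is at about u = 391, v = 139–164, higher than the rim. Next I'll compute that end's position and grasp it with the jaws along tray y.

Run:
```python
from h import *
wi=dict(np.load('w2.npz'));T=np.load('tray.npz');o,yaw,a=T['o'],float(T['yaw']),float(T['a'])
R=np.array([[np.cos(yaw),-np.sin(yaw)],[np.sin(yaw),np.cos(yaw)]])
f=lambda uv,z:((ray(wi,uv,z)[:,:2]-o)@R).round(1).tolist()
im=cv2.imread('pics/w2.png');g=cv2.cvtColor(im,cv2.COLOR_BGR2GRAY)
m=np.zeros_like(g);m[125:175,335:408]=(g[125:175,335:408]<60)*255
c=max(cv2.findContours(m,0,2)[0],key=cv2.contourArea)
ap=cv2.approxPolyDP(c,3,True)[:,0];print(ap.tolist());
for z in(42,48):print(z,f(ap,z))
print('tray corner check',f([[418,189],[317,188]],34))
t=o+R@[10,-46.3]
p=robot.state()['position']
for b in(yaw+np.pi/2,yaw-np.pi/2):print(b,solver.ik([*t,110],quat(b)),solver.ik([*t,37],quat(b)))
# place options: yaw phi of jaw axis, tilt about the jaw axis
for b0 in(yaw+np.pi/2,yaw-np.pi/2):
  for d in range(-180,180,30):
    r=[]
    for tilt in(20,35,50):
      for sg in(1,-1):
        r.append(solver.ik([450,-160,60],(Ro.from_rotvec(np.radians(sg*tilt)*np.array([np.cos(b0+np.radians(d)),np.sin(b0+np.radians(d)),0]))*Ro.from_quat(quat(b0+np.radians(d)))).as_quat()) is not None)
    print(round(np.degrees(b0+np.radians(d))),[int(x) for x in r])
```

```text
[[335, 171], [367, 171], [369, 164], [407, 164], [407, 139], [406, 162], [391, 163], [391, 141], [348, 136], [346, 157], [369, 163], [366, 169], [335, 165]]
42 [[-25.5, -60.7], [-1.7, -60.7], [-0.4, -55.4], [27.7, -55.4], [26.5, -37.0], [26.9, -53.9], [15.8, -54.6], [15.0, -38.4], [-16.4, -34.9], [-17.5, -50.2], [-0.4, -54.7], [-2.5, -59.2], [-25.6, -56.2]]
48 [[-25.7, -59.5], [-2.5, -59.4], [-1.2, -54.3], [26.3, -54.2], [25.1, -36.3], [25.4, -52.8], [14.6, -53.5], [13.8, -37.7], [-16.8, -34.3], [-17.9, -49.2], [-1.2, -53.6], [-3.3, -58.0], [-25.8, -55.1]]
tray corner check [[39.6, -76.6], [-39.1, -75.9]]
1.2862195538540568 [-0.21664039  0.64297436 -0.0338816   1.93757878  0.03814604  0.56164295
  1.01016892] [-0.22381421  0.76771817 -0.02335846  1.96992408  0.04123769  0.40439431
  1.00768271]
-1.8553730997357363 [-0.74105802  0.80665715  0.82729144  1.95232119 -0.85711307  0.77962885
 -1.26378523] [-0.66286663  0.89638369  0.68977249  1.98241598 -0.98299421  0.64012352
 -1.1650464 ]
-106 [1, 1, 0, 1, 0, 1]
-76 [1, 1, 0, 1, 0, 1]
-46 [1, 1, 1, 1, 1, 1]
-16 [1, 1, 1, 1, 1, 1]
14 [1, 1, 1, 1, 1, 1]
44 [1, 1, 1, 0, 1, 0]
74 [1, 1, 1, 0, 1, 0]
104 [1, 1, 1, 0, 1, 0]
134 [1, 1, 1, 1, 1, 1]
164 [1, 1, 1, 1, 1, 1]
194 [1, 1, 1, 1, 1, 1]
224 [1, 1, 0, 1, 0, 1]
-286 [1, 1, 1, 0, 1, 0]
-256 [1, 1, 1, 0, 1, 0]
-226 [1, 1, 1, 1, 1, 1]
-196 [1, 1, 1, 1, 1, 1]
-166 [1, 1, 1, 1, 1, 1]
-136 [1, 1, 0, 1, 0, 1]
-106 [1, 1, 0, 1, 0, 1]
-76 [1, 1, 0, 1, 0, 1]
-46 [1, 1, 1, 1, 1, 1]
-16 [1, 1, 1, 1, 1, 1]
14 [1, 1, 1, 1, 1, 1]
44 [1, 1, 1, 0, 1, 0]
```

Run:
```python
from h import *
T=np.load('tray.npz');o,yaw=T['o'],float(T['yaw'])
R=np.array([[np.cos(yaw),-np.sin(yaw)],[np.sin(yaw),np.cos(yaw)]])
t=o+R@[2.5,-46.3];b=yaw+np.pi/2
robot.reach([*t,120],quat(b))
hit=robot.line_to([*t,36.5],None,60,threshold=10)
s=robot.state();print(hit,s['clock'],s['position'],s['wrist_force'])
jaws.gripper_close(30)
s=robot.state();print(s['clock'],s['finger_gap'],s['wrist_force'])
robot.line_to([*t,140],None,60)
s=robot.state();print(s['clock'],s['finger_gap'],s['position'])
im=imaging.capture('wrist');cv2.imwrite('pics/w3.png',im)
sc=imaging.capture('scene');cv2.imwrite('pics/s3.png',sc)
c=lambda i:cv2.resize(i,None,fx=3,fy=3,interpolation=2)
cv2.imwrite('pics/c3.png',np.hstack([cv2.resize(im[150:350,220:420],(400,400)),cv2.resize(sc[80:230,230:380],(400,400))]))
```

```text
False 10.9417 [522.76900749 102.41650849  36.86231895] [-0.04870024 -0.64242975  0.32320609]
11.5667 0.19662549976074606 [ 0.2066371  -0.84215102  0.52108758]
13.4417 0.19340984472592546 [522.26813369 102.31400597 139.68877918]
```

View pics/c3.png

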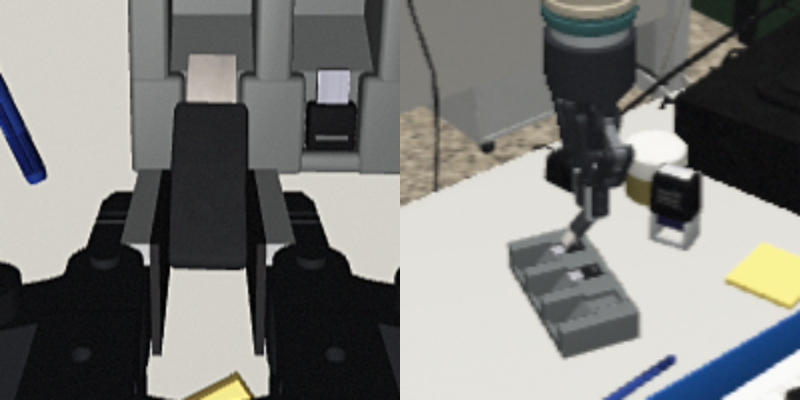

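The stick is held by its raised end, plug hanging towards the robot. Next, over to the blue tray: turn so the plug points to +y, tilt the tool about 45° to level the stick, then look.

Run:
```python
from h import *
q=lambda tl:(Ro.from_rotvec([np.radians(tl),0,0])*Ro.from_quat(quat(0))).as_quat()
p=robot.state()['position']
robot.line_to([p[0],p[1],175],None,100)
print(solver.ik([450,-140,160],q(45)),solver.ik([450,-140,40],q(45)))
robot.reach([450,-140,160],q(45))
robot.line_to([450,-140,80],None,100)
s=robot.state();print(s['clock'],s['finger_gap'],s['position'],s['wrist_force'])
sc=imaging.capture('scene');cv2.imwrite('pics/s4.png',sc);t=imaging.capture('top')
i=imaging.camera_info('scene');print(proj(i,[s['position']]),proj(imaging.camera_info('top'),[s['position']]))
u,v=proj(i,[s['position']])[0].astype(int)
cv2.imwrite('pics/c4.png',cv2.resize(sc[v-90:v+60,u-100:u+100],None,fx=4,fy=4,interpolation=2))
```

```text
[ 0.70912237  0.78117673 -0.07265352  1.8091994  -0.6066035   1.16075785
  1.06788959] [ 0.73293446  0.98189677 -0.11088483  1.81488448 -0.62737294  0.97633335
  1.17343091]
16.05 0.19499476399427187 [ 450.2527728  -140.07365854   80.33827026] [-1.35640229 -0.85224328 -0.64137599]
[[348.73607476 247.62678788]] [[409.41238179 251.45953242]]
```

View pics/c4.png

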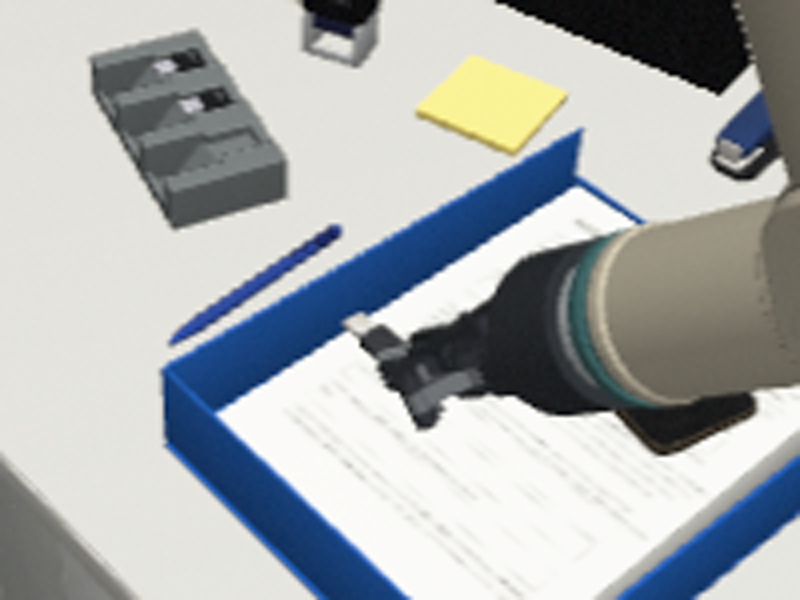

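The stick is about level, plug towards +y, above bare paper and clear of the walls and phone. Next I'll lower until contact and release.

Run:
```python
from h import *
hit=robot.line_to([450,-140,37],None,25,threshold=3)
s=robot.state();print(hit,s['clock'],s['finger_gap'],s['position'],s['wrist_force'])
robot.line_to([450,-140,s['position'][2]+.5],None,20)
jaws.let_go();robot.sleep(.2)
p=robot.state()['position']
# retreat along the tool axis
robot.line_to([450,p[1]-85,p[2]+85],None,100)
robot.line_to([400,-200,250],None,150)
robot.reach([380,150,300],quat(0.6))
s=robot.state();print(s['clock'],s['position'],s['wrist_force'])
t=imaging.capture('top');sc=imaging.capture('scene');cv2.imwrite('pics/t5.png',t);cv2.imwrite('pics/s5.png',sc)
cv2.imwrite('pics/c5.png',np.hstack([cv2.resize(t[140:300,355:495],(437,500),interpolation=2),cv2.resize(sc[190:330,290:390],(357,500),interpolation=2)]))
```

```text
True 17.6167 0.19892094995751589 [ 449.98323946 -139.97878668   39.46637674] [ 0.45900066 -1.22646383  4.95294013]
22.5333 [380.46424796 148.61869471 299.47998343] [ 0.43580781  0.26417452 -0.35587538]
```

View pics/c5.png

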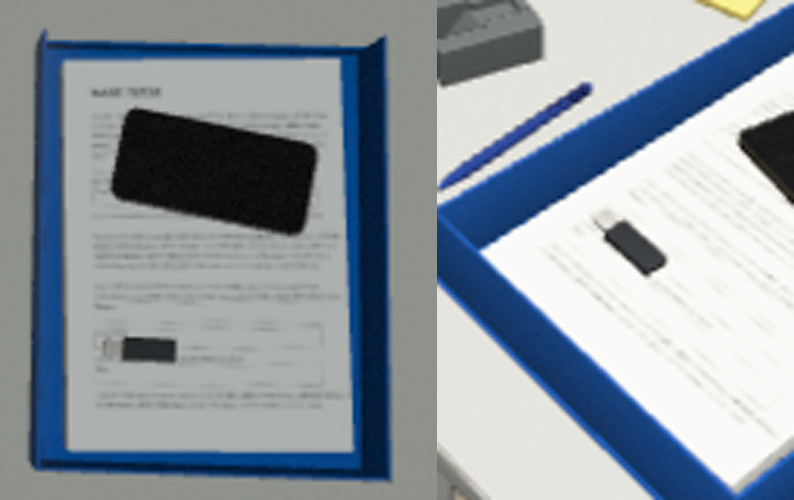

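The stick lies flat on the bare paper (top crop about (140,349)), well inside the edges and clear of the phone. I'll check that nothing else moved, then hand in.

Run:
```python
from h import *
a=cv2.imread('pics/top0.png');b=cv2.imread('pics/t5.png')
d=(cv2.absdiff(a,b).max(2)>45).astype(np.uint8);d[:150]=0 if False else d[:150]
n,l,st,c=cv2.connectedComponentsWithStats(d)
print([(st[k].tolist()) for k in range(1,n) if st[k][4]>8])
s=robot.state();print(s['clock'],abs(np.array(s['qvel'])).max())
robot.hand_in()
```

```text
[[298, 209, 10, 13, 89], [297, 226, 5, 4, 15], [394, 248, 18, 8, 139], [218, 254, 72, 101, 2999], [210, 277, 5, 5, 21], [217, 277, 5, 5, 20], [190, 278, 63, 122, 662], [224, 283, 6, 6, 31], [232, 283, 8, 5, 26], [211, 285, 5, 6, 23], [218, 284, 5, 5, 25], [218, 291, 6, 6, 27], [224, 290, 6, 6, 32], [232, 290, 5, 6, 27], [178, 293, 11, 18, 143], [212, 292, 12, 14, 76], [225, 297, 6, 7, 32], [232, 297, 6, 6, 32], [172, 300, 5, 5, 9], [214, 307, 8, 9, 50], [191, 309, 4, 6, 13], [219, 317, 64, 83, 1010], [135, 318, 11, 11, 39], [126, 325, 5, 6, 9], [173, 326, 3, 4, 11], [135, 331, 4, 9, 23], [178, 333, 4, 4, 14], [187, 334, 5, 5, 15], [129, 340, 4, 7, 13], [185, 340, 5, 4, 11], [135, 342, 3, 4, 9], [166, 344, 15, 21, 109], [192, 344, 3, 4, 10], [197, 345, 4, 4, 12], [123, 346, 6, 35, 62], [130, 348, 4, 14, 26], [193, 349, 4, 4, 14], [138, 359, 4, 7, 19], [156, 358, 4, 5, 14], [228, 363, 5, 5, 11], [155, 365, 7, 5, 18], [206, 366, 12, 4, 32], [234, 366, 6, 6, 18], [140, 370, 9, 15, 61], [211, 371, 10, 6, 21], [171, 374, 3, 4, 9], [237, 374, 6, 6, 19], [161, 378, 7, 5, 23], [156, 381, 3, 4, 11], [184, 380, 3, 4, 11], [124, 382, 9, 18, 54], [213, 383, 3, 3, 9], [146, 385, 7, 5, 20], [176, 387, 8, 7, 17], [259, 393, 16, 7, 48]]
22.6333 0.005330916170754331
the job is handed in; nothing more can be done
```

The USB stick is out of the grey tray and lying flat on the bare paper in the blue letter tray, beside the phone, and the job is handed in at about 23 s on the robot clock.

I pressed the plug end down with the shut fingers (about 5 N) and the stick stayed tipped. I then gripped its raised end, lifted it, levelled it by tilting the tool, lowered it to paper contact (about 5 N on the wrist) and let go.

**Last checks:**
- **Placement:** the top and scene pictures show the stick flat on the paper, clear of the phone and walls. I judged flatness by eye and did not measure the angle.
- **Other objects:** comparing the top view before and after, the only changes were the emptied pocket, the stick's new place, and the arm and its shadow at lower left. The receivers, phone, pen, stamp and notes show no change.
- **Calculator:** differences did show in its area, so the comparison neither proves nor rules out that it moved. I take them to be the parked arm over it, as no move came low near it.
- **First tray estimate:** it was about 3 mm off in the tray's x direction. The wrist view corrected it before I pressed.

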